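# Fetch the tea light from behind the jars

### The job

The tea light lies at the back of the wooden condiment stand, behind the herb jar, the honey jar and the salt shaker. First move all three out of the way into the grey side tray, standing upright; with all three standing in the tray, lift the tea light out and set it flat on the middle of the round terracotta coaster; then put the herb jar, the honey jar and the salt shaker back upright, each on the same cork pad of the stand that it came from. Leave the tumbler and the teaspoon beside the coaster where they are.

Things in the scene. Friction and masses are not known exactly. Their poses are not given: they have to be found in the camera images.
- herb_jar: Slim round glass herb jar with a dark cap, 41 mm in diameter, 105 mm tall (cap from 84 mm up, 40 mm wide), about 0.11 kg, upright and loose on one of the stand's three cork pads. Origin: centre of its underside, z up its axis.
- honey_jar: Short wide round glass jar of honey with a lid, 61 mm in diameter at body and lid, 86 mm tall (lid from 76 mm up), about 0.31 kg, upright and loose on one of the cork pads. Origin: centre of its underside, z up its axis.
- salt_shaker: Round salt shaker, 44 mm in diameter up to 70 mm above its foot, then a narrower domed pierced top (34 mm wide), 90 mm tall in all, about 0.1 kg, upright and loose on one of the cork pads. Origin: centre of its underside, z up its axis.
- tea_light: Tea light (small candle in a round light cup), 38 mm in diameter, 15 mm tall, about 0.02 kg, loose, lying flat on the board of the stand behind the row of three. Origin: centre of its underside, z up its axis.
- stand: Low wooden stand, fixed; board 150 mm deep (x) by 250 mm long (y), upper face 12 mm above the worktop. Three flush 68 mm cork pads in front at x = -36, y = -77, 0, +77 mm, one thing on each; tea light behind at x about +23, y within 65 mm of the middle. Back rail (x = 67 to 75 mm) 20 mm above the board, low end rails at y = +-121 mm; front open. Origin: on the worktop under its middle; x to the back.
- side_tray: Shallow open grey plastic tray, fixed to the worktop at the left or right of the stand, empty at first: 175 mm square outside, standing cornerwise (about 45 degrees), walls 4 mm thick, rim 16 mm above the worktop, inner floor 4 mm above the worktop; big enough for the three in a triangle (one to a corner, 58 mm from the middle). Origin: on the worktop under its middle, x and y along its sides, z up.
- candle_coaster: Round flat terracotta coaster with a small cork disc in its middle, 100 mm in diameter, fixed to the worktop on the other side of the stand from the tray; its flat top is 8 mm above the worktop. Origin: on the worktop under its centre, z up.
- tumbler: Bystander: clear glass tumbler, 81 mm in diameter, 92 mm tall, loose, standing about 130 mm behind the coaster's centre (farther from the robot). Origin: centre of its underside. To be left alone.
- teaspoon: Bystander: metal teaspoon, 130 x 26 x 11 mm, loose, lying aslant beside the coaster, about 80 mm from its centre on the side that is nearer the robot and to its left. Origin: under its middle, x along its length. To be left alone.

How it is judged (in metres and radians):
On the way, in this order (a step that is already met when the one before it is completed fails the run):
1. herb jar, honey jar and salt shaker all stand upright in the side tray, the tea light still where it lay (x of herb_jar in the frame of side_tray between -0.075 and 0.075 m and y of herb_jar in the frame of side_tray between -0.075 and 0.075 m and z of each of herb_jar, honey_jar, salt_shaker in the frame of side_tray below 0.01 m and linear speed of each of herb_jar, honey_jar, salt_shaker below 0.03 m/s and angle between each of herb_jar, honey_jar, salt_shaker's own z axis and vertical below 0.12 rad and x of honey_jar in the frame of side_tray between -0.075 and 0.075 m and y of honey_jar in the frame of side_tray between -0.075 and 0.075 m and x of salt_shaker in the frame of side_tray between -0.075 and 0.075 m and y of salt_shaker in the frame of side_tray between -0.075 and 0.075 m and distance of tea_light from where it was at the start of the episode below 0.015 m), for 0.2 s.
2. the tea light lies flat on the middle of the coaster while the other three still stand in the tray (horizontal distance between tea_light and candle_coaster below 0.015 m and z of tea_light in the frame of candle_coaster between 0.005 and 0.012 m and linear speed of each of tea_light, herb_jar, honey_jar, salt_shaker below 0.03 m/s and angle between each of tea_light, herb_jar, honey_jar, salt_shaker's own z axis and vertical below 0.12 rad and x of herb_jar in the frame of side_tray between -0.075 and 0.075 m and y of herb_jar in the frame of side_tray between -0.075 and 0.075 m and z of each of herb_jar, honey_jar, salt_shaker in the frame of side_tray below 0.01 m and x of honey_jar in the frame of side_tray between -0.075 and 0.075 m and y of honey_jar in the frame of side_tray between -0.075 and 0.075 m and x of salt_shaker in the frame of side_tray between -0.075 and 0.075 m and y of salt_shaker in the frame of side_tray between -0.075 and 0.075 m), for 0.2 s.
At the end, for the whole second after the job is handed in: The tea light lies flat on the coaster, its centre within 15 mm of the coaster's centre; herb jar, honey jar and salt shaker stand upright and at rest on the stand, each within 15 mm of where it stood at the start (horizontal distance between tea_light and candle_coaster below 0.015 m and z of tea_light in the frame of candle_coaster between 0.005 and 0.012 m and linear speed of each of tea_light, herb_jar, honey_jar, salt_shaker below 0.03 m/s and angle between each of tea_light, herb_jar, honey_jar, salt_shaker's own z axis and vertical below 0.12 rad and distance of each of herb_jar, honey_jar, salt_shaker from where it was at the start of the episode below 0.015 m); the robot touches nothing.
It fails at once if the tumbler or the teaspoon is moved more than 20 mm, or the tumbler is tipped (distance of any of tumbler, teaspoon from where it was at the start of the episode above 0.02 m or angle between tumbler's own z axis and vertical above 0.35 rad).
It fails at once if one of the three or the tea light is tipped over (angle between any of herb_jar, honey_jar, salt_shaker, tea_light's own z axis and vertical above 0.6 rad).
It also fails if it takes over 134 s, if anything falls off the work surface, if the arm or the gripper's body presses on something with over 40 N, if the wrist force passes 120 N, or if a joint passes its speed limit or range.

### The arm

A 6-joint arm with a two-finger parallel gripper is mounted at the origin on a cart in front of the work surface, level with it; the furniture and walls round the work are solid. World frame = base frame: x ahead of the robot, y to its left, z up, the work surface at z = 0. Lengths are in mm, angles in rad, forces in N, time in s.
With the tool pointing down it reaches from about 375 to 925 mm from the base axis. Payload 5.7 kg.
Tool frame: the origin (TCP) lies at the very end of the fingers, on their centre line; the grasp point (between the pads) lies 19 mm behind it; z points along the fingers, y is the line along which they close (so a half turn about z gives the same grasp; the last joint's range is limited). The gripper opens to 85 mm and grips with 20 to 120 N. Pads are 22 mm wide; open, the fingers measure 114 mm over their backs; the gripper's body (76 mm by 85 mm) begins 54 mm behind the grasp point. The pads swing forward as they close: fully open they stand 13 mm farther back than shut.
Start: joints at [-0.115, 0.359, 1.51, -0, 1.272, -0.115], TCP at [599.969, -0.004, 231.267] pointing down, gripper open.
Joint ranges: [-2.97, 2.97], [-1.01, 2.36], [0.21, 2.38], [-0.96, 4.11], [0.2, 2.71], [-2.98, 2.98]. Speed limits (rad/s): [2.39, 2.39, 3.14, 3.14, 3.14, 3.14].

### API

Orientations are given as a rotation vector (axis times angle).
In Python, from rig import manip, eyes gives the robot as it stands. The module is installed in compiled form; this text tells all that it offers.
- The arm moves only by the tool drive_tool, never from a script. Its argument "rows" is a list of rows, each an object with "dr": the turn, a rotation vector about the world's x, y, z in rad, a list of three; "translation": the shift along the world's x, y, z in cm, a list of three; "grip": the opening, from 0 (shut) to 1 (fully open). In form: [{"dr": [wx, wy, wz], "translation": [tx, ty, tz], "grip": grip}, ...]. A call has 1 to 20 rows; each row is the pose to reach, as a shift and turn from the pose commanded when the call began; what a row does not reach only later rows make up. A row lasts 1/10 s, in which the tool goes at most 50 mm and 8.59 degrees, less where a joint would pass 70% of its speed; a pose out of reach is approached as far as the arm can. A call with a gripper value outside its range is refused whole. The fingers move at their own pace and stop on an object; the grip force is fixed at half the most. Time passes only in rows, so rows that repeat a pose let the fingers close. It gives the time, the measured TCP pose, the force, the opening and the grip force at its end, in the units of the state.
- manip.state(): the state, without advancing time (a new reading comes with each control period).
- eyes.read_camera(name): name is "scene" or "side" or "wrist"; returns the picture (420x560x3 uint8, red, green, blue); there is no depth.
- eyes.camera_params(name): a dict with "camera_matrix" (3x3 intrinsics, pixels), "D" ([k1, k2, p1, p2, k3] as OpenCV has them; the pictures are not rectified), "rvec" (rotation vector, rad) and "tvec" (3), from world to camera coordinates, as OpenCV has them. Camera axes: x right, y down, z forward; pixel columns grow to the right and rows downward; lengths in mm; the calibration is good to about 2 mm. A picture is of the moment at which its call begins: read the wrist's pose just before it. camera_params takes no time and is no camera call; for the wrist camera it gives the pose at the moment of the call.
- manip.sign_off(): hands the job in; it is judged then, once.
Trained networks look in the newest picture that a camera, given by its name, has taken for a name from the list of things; names that differ only in an ending like _2 or _b are one class to them, and where a whole thing is asked for, a point or a joint stands for the part that bears it (a point fixed in the world has none). Each returns a list of dicts, best first, with "conf" (0 to 1); they miss things now and then, are a little off and sometimes report something else, mostly with a low value. They report only what shows in the picture. A call takes as long as a camera call.
- eyes.silhouettes(query, camera): "pixels" (420x560 bool, what is visible of it) and "centre" ([column, row] in pixels, amid what is visible of it).
The state is a dict: "clock": time; "joint_pos": joint angles; "joint_vel": joint speeds; "tau": joint torques, N m; "ee_pos": TCP position; "tcp_rot": TCP orientation; "contact_force": force on the tool from outside, world axes, zero at the start; "wrist_torque": the same for the moment, N m; "grip_width": finger opening in mm; "finger_force": force on a finger pad.
Only numpy, scipy, OpenCV 4.12 (cv2) and the standard library are available. Lean on these libraries where they do the work, as an engineer would, in place of code of your own. Each camera call takes 0.05 s, during which the arm holds its last target. There are 200 camera calls.

## Working session

There is one attempt and no reset: what is moved stays moved. The work goes in short steps, Python scripts to look and compute and a tool call to move; the robot and the scene stay as the last step left them, time stands still between calls to the robot, and variables do not carry over. Pictures are saved under pics/ and viewed, at most 14 in all, crops included, and the job is handed in when it is done.

Besides the shell and the picture viewer there is one more tool, called after ">>>" in YAML: its name, and indented under it one key for each argument. drive_tool: Moves the arm, as the interface text tells. Its arguments: {"type":"object","properties":{"rows":{"type":"array"}},"required":["rows"]}

```bash
mkdir -p pics; cat > h.py <<'E'
import numpy as np, cv2
from rig import manip, eyes
def snap(cam,name):
    im=eyes.read_camera(cam); cv2.imwrite(f'pics/{name}.png',im[:,:,::-1]); return im
def ray(cam,px,P=None):
    P=P or eyes.camera_params(cam); K=np.array(P['camera_matrix'],float);D=np.array(P['D'],float)
    R=cv2.Rodrigues(np.array(P['rvec'],float))[0];t=np.array(P['tvec'],float).reshape(3)
    n=cv2.undistortPoints(np.array(px,float).reshape(-1,1,2),K,D).reshape(-1,2)
    d=np.c_[n,np.ones(len(n))]@R; return -R.T@t,d
def onz(cam,px,z,P=None):
    c,d=ray(cam,px,P); return c+d*((z-c[2])/d[:,2])[:,None]
def proj(cam,X,P=None):
    P=P or eyes.camera_params(cam)
    return cv2.projectPoints(np.array(X,float).reshape(-1,1,3),np.array(P['rvec'],float),np.array(P['tvec'],float),np.array(P['camera_matrix'],float),np.array(P['D'],float))[0].reshape(-1,2)
E
python3 - <<'E'
from h import *
a=snap('scene','s0');b=snap('side','d0');c=snap('wrist','w0')
cv2.imwrite('pics/all0.png',cv2.resize(np.vstack([np.hstack([a,b])])[:,:,::-1],(800,300)))
for cam in('scene','side','wrist'):
    P=eyes.camera_params(cam);print(cam,ray(cam,[[280,210]]))
print(manip.state())
for n in 'herb_jar honey_jar salt_shaker tea_light stand side_tray candle_coaster'.split():
  for cam in('scene','side','wrist'):
    for r in eyes.silhouettes(n,cam)[:2]:
        m=r['pixels'];ys,xs=np.where(m);print(n,cam,round(r['conf'],2),np.round(r['centre']),m.sum(),xs.min(),xs.max(),ys.min(),ys.max())
E
```

```text
scene (array([ 120.86561417, -594.92534349,  876.88996598]), array([[ 0.34234014,  0.58603592, -0.73456064]]))
side (array([179.82220249, 893.52620256, 477.37764359]), array([[ 0.33761908, -0.82773104, -0.44827718]]))
wrist (array([600.48553646,  78.27853277, 372.54257933]), array([[-0.00603664, -0.32253362, -0.94670473]]))
{'clock': 0.15, 'joint_pos': array([-1.15093792e-01,  3.59358124e-01,  1.51121206e+00,  3.74331263e-05,
        1.27250739e+00, -1.15077894e-01]), 'joint_vel': array([ 0.00091337, -0.00155061, -0.00402451, -0.00031497, -0.00030813,
        0.00127369]), 'tau': array([ 1.72794025e-04, -5.28028965e+01, -2.78930157e+01, -4.07995576e-04,
        8.21093854e-03, -1.54210170e-05]), 'ee_pos': array([5.99458230e+02, 7.21131502e-02, 2.30624888e+02]), 'tcp_rot': array([-2.22063262e+00, -2.22057283e+00,  1.40446713e-03]), 'contact_force': array([ 0.33998281,  0.0487747 , -0.09095143]), 'wrist_torque': array([-0.02900366, -0.02301632, -0.01461086]), 'finger_force': 0.0, 'grip_width': 85.45057608181249}
herb_jar scene 0.91 [267. 183.] 434 263 277 167 201
herb_jar side 0.81 [26
[... 614 characters left out ...]
219
tea_light side 0.23 [280. 204.] 579 273 290 185 221
tea_light wrist 0.95 [252. 133.] 904 235 268 119 152
stand scene 0.76 [302. 219.] 2368 254 332 177 253
stand side 0.65 [248. 225.] 2097 213 317 186 248
stand wrist 0.72 [258.  97.] 20788 168 320 0 232
side_tray scene 0.79 [316. 320.] 5402 270 359 280 364
side_tray side 0.93 [344. 182.] 1564 308 383 164 196
side_tray side 0.55 [293. 189.] 810 287 310 172 211
side_tray wrist 0.79 [211. 327.] 3902 111 256 261 369
candle_coaster scene 0.9 [238. 157.] 473 226 255 145 165
candle_coaster scene 0.24 [302. 214.] 107 297 307 207 220
candle_coaster side 0.74 [206. 288.] 1486 182 236 272 306
candle_coaster side 0.25 [248. 224.] 2094 213 318 185 247
```

View pics/s0.png

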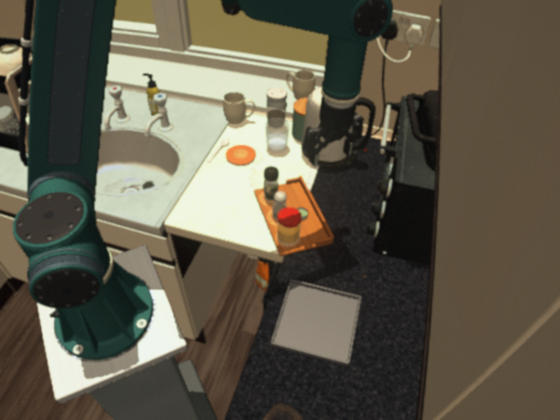

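View pics/w0.png

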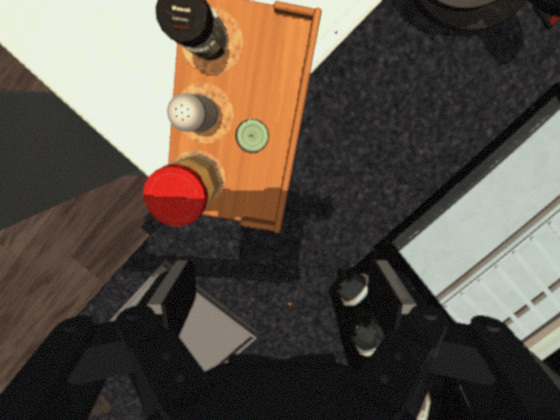

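View pics/d0.png

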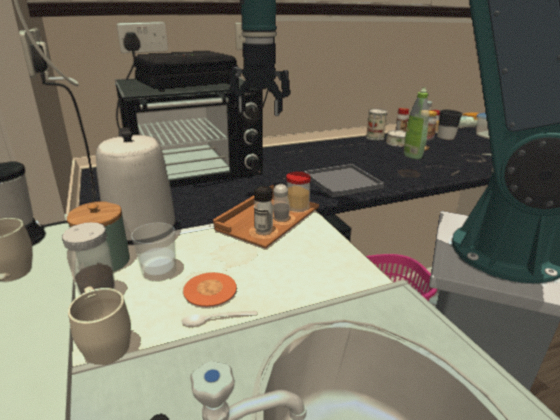

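Tray is at the right (near), the coaster beyond on the left, and the row runs honey (nearest the tray), salt, herb; the wrist view shows lid centre (175,195), salt top (187,112), herb cap (184,18), tea light (252,134).

```bash
python3 - <<'E'
from h import *
np.set_printoptions(precision=1,suppress=True)
print('honey',onz('wrist',[[175,195]],98),'salt',onz('wrist',[[185,111]],101),'herb',onz('wrist',[[184,18]],117),'tea',onz('wrist',[[252,134]],27))
print('stand',onz('wrist',[[318,12],[280,230]],32))
m=eyes.read_camera('scene')
for n,cam,z in(('side_tray','scene',16),('side_tray','side',16),('candle_coaster','side',8),('candle_coaster','scene',8),('tumbler','side',0),('teaspoon','side',5)):
    eyes.read_camera(cam)
    r=eyes.silhouettes(n,cam)
    if not r: print(n,'none');continue
    c=max(cv2.findContours(r[0]['pixels'].astype(np.uint8),0,1)[0],key=len).reshape(-1,2)
    w=onz(cam,c,z)[:,:2].astype(np.float32); print(n,cam,cv2.minAreaRect(w),w.min(0),w.max(0))
E
```

```text
honey [[498.9  -0.3  98. ]] salt [[516.8  76.7 101. ]] herb [[526.7 145.5 117. ]] tea [[567.7  50.8  27. ]]
stand [[637.9 172.3  32. ]
 [599.  -63.9  32. ]]
side_tray scene ((436.6485595703125, -245.42662048339844), (185.53927612304688, 175.59730529785156), 46.25834274291992) [ 311.6 -369.3] [ 558.1 -126.3]
side_tray side ((435.3534240722656, -228.2916259765625), (192.38633728027344, 204.2774200439453), 45.4876708984375) [ 314.6 -365. ] [556.9 -92.6]
candle_coaster side ((529.5252685546875, 378.52783203125), (96.87382507324219, 96.03032684326172), 23.607013702392578) [479.4 329.3] [578.4 427.8]
candle_coaster scene ((525.6431274414062, 370.7468566894531), (90.72126770019531, 90.84990692138672), 63.33702850341797) [480.8 328. ] [571.1 420.9]
tumbler side ((713.2259521484375, 292.4343566894531), (97.67185974121094, 248.07174682617188), 46.950374603271484) [624.8 190.9] [815.8 397.5]
teaspoon side ((474.9219055175781, 437.85626220703125), (123.63580322265625, 22.2059383392334), 32.30469512939453) [423.6 399.9] [529.8 473.6]
```

>>> drive_tool:
  rows:
    - {"dr": [0, 0, 0], "translation": [-2, 2, 0], "grip": 1}
    - {"dr": [0, 0, 0], "translation": [-5, 5, 0], "grip": 1}
    - {"dr": [0, 0, 0], "translation": [-8, 8, 0], "grip": 1}
    - {"dr": [0, 0, 0], "translation": [-8, 8, 0], "grip": 1}
    - {"dr": [0, 0, 0], "translation": [-8, 8, 0], "grip": 1}

```text
clock: 2.35
ee_pos: [519.8, 80.5, 231.6]
tcp_rot: [2.219, 2.223, 0.001]
contact_force: [0.9, -0.1, -0.3]
grip_width: 85.6
finger_force: 0.0
```

```bash
python3 - <<'E'
from h import *
np.set_printoptions(precision=1,suppress=True)
print(manip.state()['ee_pos'])
P=eyes.camera_params('wrist');im=snap('wrist','w1')
import json;json.dump({k:np.array(v).tolist() for k,v in P.items()},open('w1.json','w'))
for n in 'herb_jar honey_jar salt_shaker tea_light'.split():
    for r in eyes.silhouettes(n,'wrist')[:2]:
        ys,xs=np.where(r['pixels']);print(n,round(r['conf'],2),r['centre'],len(xs),xs.min(),xs.max(),ys.min(),ys.max())
E
```

```text
[519.8  80.5 231.6]
herb_jar 0.65 [285.0, 121.4] 1974 261 310 94 145
honey_jar 0.7 [261.6, 250.1] 3760 230 288 215 294
salt_shaker 0.81 [273.6, 184.1] 1485 254 292 165 213
salt_shaker 0.66 [320.7, 202.3] 758 304 334 186 217
tea_light 0.88 [316.9, 201.7] 800 303 334 186 216
```

View pics/w1.png

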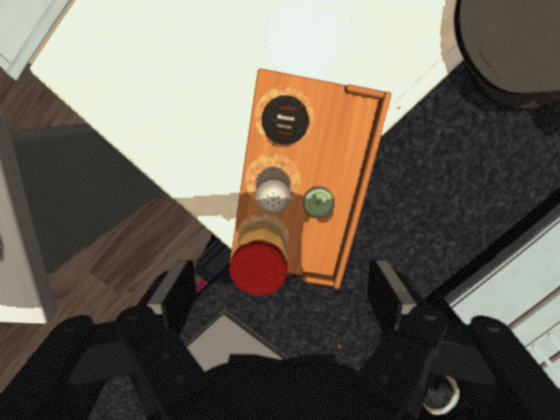

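Herb cap centre (286,120), salt top (273,197), honey lid (259,266), tea light (318,202).

```bash
python3 - <<'E'
from h import *
import json
np.set_printoptions(precision=1,suppress=True)
P=json.load(open('w1.json'))
im=cv2.imread('pics/w1.png');h=cv2.cvtColor(im,cv2.COLOR_BGR2HSV)
red=(((h[...,0]<6)|(h[...,0]>174))&(h[...,1]>200)&(h[...,2]>90)).astype(np.uint8);red[:220]=0;red[300:]=0
c=max(cv2.findContours(red,0,1)[0],key=cv2.contourArea);print('lid',cv2.minEnclosingCircle(c),cv2.fitEllipse(c))
X=onz('wrist',[[286,120],[273,197],[259,266],[318,202]],100,P)
for n,px,z in(('herb',[286,120],117),('salt',[273,197],101),('honey',list(cv2.minEnclosingCircle(c)[0]),98),('tea',[318,202],27)):
    X=onz('wrist',[px],z,P)[0];print(n,X)
st=onz('wrist',[[259,69],[390,94],[339,287]],[12,32,32][1],P);print(st,onz('wrist',[[259,69]],22,P))
# predicted pads/circles from stand fit overlay
A=onz('wrist',[[286,120]],117,P)[0][:2];B=onz('wrist',[list(cv2.minEnclosingCircle(c)[0])],98,P)[0][:2]
u=(A-B)/np.linalg.norm(A-B);print(np.linalg.norm(A-B),u,(A+B)/2)
t=np.linspace(0,2*np.pi,60)
def circ(c,r,z,col):
    p=proj('wrist',np.c_[c[0]+r*np.cos(t),c[1]+r*np.sin(t),0*t+z],P)
    cv2.polylines(im,[np.round(p*8).astype(np.int32)],True,col,1,cv2.LINE_AA,3)
M=(A+B)/2
for k in(-77,0,77): circ(M+k*u,34,12,(255,255,0))
circ(A,20,117,(0,255,0));circ(B,30.5,98,(0,255,0));circ(M,22,82,(0,255,0));circ(A,20.5,12,(255,0,255))
cv2.imwrite('pics/ov1.png',cv2.resize(im[50:310,170:430],(780,780))[0:600*780//600][:780])
cv2.imwrite('pics/ov1.png',cv2.resize(im[60:310,180:430],(600,600),interpolation=cv2.INTER_CUBIC))
E
```

```text
lid ((257.86651611328125, 268.74755859375), 28.45315170288086) ((257.733154296875, 268.5710754394531), (49.677276611328125, 55.629817962646484), 96.77021789550781)
herb [524.4 149.6 117. ]
salt [512.8  78.8 101. ]
honey [496.4   0.4  98. ]
tea [565.   50.7  27. ]
[[497.2 198.8  32. ]
 [638.  174.5  32. ]
 [596.7 -64.9  32. ]] [[496.5 200.   22. ]]
151.83385343244058 [0.2 1. ] [510.4  75. ]
```

View pics/ov1.png

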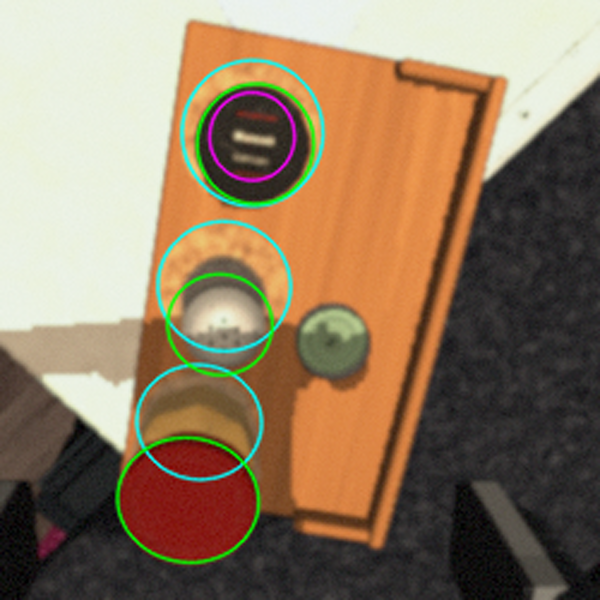

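>>> drive_tool:
  rows:
    - {"dr": [0, 0, 0], "translation": [-1, -3, 0], "grip": 1}
    - {"dr": [0, 0, 0], "translation": [-2.3, -6, 0], "grip": 1}
    - {"dr": [0, 0, 0], "translation": [-2.3, -8, 0], "grip": 1}
    - {"dr": [0, 0, 0], "translation": [-2.3, -8, -3], "grip": 1}
    - {"dr": [0, 0, 0], "translation": [-2.3, -8, -6], "grip": 1}
    - {"dr": [0, 0, 0], "translation": [-2.3, -8, -9], "grip": 1}
    - {"dr": [0, 0, 0], "translation": [-2.3, -8, -12], "grip": 1}
    - {"dr": [0, 0, 0], "translation": [-2.3, -8, -15], "grip": 1}
    - {"dr": [0, 0, 0], "translation": [-2.3, -8, -17.5], "grip": 1}
    - {"dr": [0, 0, 0], "translation": [-2.3, -8, -18.4], "grip": 1}
    - {"dr": [0, 0, 0], "translation": [-2.3, -8, -18.4], "grip": 1}
    - {"dr": [0, 0, 0], "translation": [-2.3, -8, -18.4], "grip": 1}

```text
clock: 3.8
ee_pos: [497.8, -0.4, 47.9]
tcp_rot: [2.221, 2.22, 0.001]
contact_force: [-0.1, -0.2, -1.2]
grip_width: 85.6
finger_force: 0.0
```

>>> drive_tool:
  rows:
    - {"dr": [0, 0, 0], "translation": [0, 0, 0], "grip": 0.5}
    - {"dr": [0, 0, 0], "translation": [0, 0, 0], "grip": 0.5}
    - {"dr": [0, 0, 0], "translation": [0, 0, 0], "grip": 0.5}
    - {"dr": [0, 0, 0], "translation": [0, 0, 0], "grip": 0.5}
    - {"dr": [0, 0, 0], "translation": [0, 0, 0], "grip": 0.5}
    - {"dr": [0, 0, 0], "translation": [0, 0, 0], "grip": 0.5}

```text
clock: 4.4
ee_pos: [497.2, -0.1, 49.2]
tcp_rot: [2.22, 2.221, 0.001]
contact_force: [-4.1, -0.7, 14.0]
grip_width: 61.5
finger_force: 61.5
```

>>> drive_tool:
  rows:
    - {"dr": [0, 0, 0], "translation": [0, 0, 1], "grip": 0.5}
    - {"dr": [0, 0, 0], "translation": [0, 0, 3], "grip": 0.5}
    - {"dr": [0, 0, 0], "translation": [0, 0, 6], "grip": 0.5}
    - {"dr": [0, 0, 0], "translation": [0, 0, 9], "grip": 0.5}
    - {"dr": [0, 0, 0], "translation": [-0.5, -2, 11], "grip": 0.5}
    - {"dr": [0, 0, 0], "translation": [-1, -5, 12], "grip": 0.5}
    - {"dr": [0, 0, 0], "translation": [-2, -8, 12], "grip": 0.5}
    - {"dr": [0, 0, 0], "translation": [-2.6, -11, 12], "grip": 0.5}
    - {"dr": [0, 0, 0], "translation": [-3.2, -14, 12], "grip": 0.5}
    - {"dr": [0, 0, 0], "translation": [-4, -17, 12], "grip": 0.5}
    - {"dr": [0, 0, 0], "translation": [-4.6, -20, 12], "grip": 0.5}
    - {"dr": [0, 0, 0], "translation": [-5.2, -23, 12], "grip": 0.5}
    - {"dr": [0, 0, 0], "translation": [-5.8, -26, 12], "grip": 0.5}
    - {"dr": [0, 0, 0], "translation": [-6.1, -28.5, 12], "grip": 0.5}
    - {"dr": [0, 0, 0], "translation": [-6.1, -30, 12], "grip": 0.5}
    - {"dr": [0, 0, 0], "translation": [-6.1, -30, 12], "grip": 0.5}
    - {"dr": [0, 0, 0], "translation": [-6.1, -30, 12], "grip": 0.5}
    - {"dr": [0, 0, 0], "translation": [-6.1, -30, 12], "grip": 0.5}

```text
clock: 6.2
ee_pos: [435.8, -298.5, 167.2]
tcp_rot: [-2.22, -2.221, -0.001]
contact_force: [-0.3, 0.4, -3.5]
grip_width: 61.1
finger_force: 66.7
```

```bash
python3 - <<'E'
from h import *
np.set_printoptions(precision=1,suppress=True)
print(manip.state()['ee_pos'])
P=eyes.camera_params('wrist');im=snap('wrist','w2')
import json;json.dump({k:np.array(v).tolist() for k,v in P.items()},open('w2.json','w'))
for r in eyes.silhouettes('side_tray','wrist')[:2]:
    c=max(cv2.findContours(r['pixels'].astype(np.uint8),0,1)[0],key=len).reshape(-1,2)
    w=onz('wrist',c,16,P)[:,:2].astype(np.float32);print(r['conf'],cv2.minAreaRect(w),w.min(0),w.max(0))
t=[[436+124*a,-245+124*b,16] for a,b in((1,0),(0,1),(-1,0),(0,-1))]
cv2.polylines(im,[np.round(proj('wrist',t,P)).astype(np.int32)],True,(0,255,0))
cv2.imwrite('pics/ov2.png',im[:,:,::-1])
E
```

```text
[ 435.8 -298.5  167.2]
0.94 ((439.4742736816406, -244.93431091308594), (174.16156005859375, 175.0152587890625), 46.081790924072266) [ 319.1 -324.4] [ 560.4 -130. ]
0.33 ((437.0786437988281, -411.10491943359375), (220.59034729003906, 181.60946655273438), 89.9961929321289) [ 346.3 -521.4] [ 527.9 -300.8]
```

View pics/ov2.png

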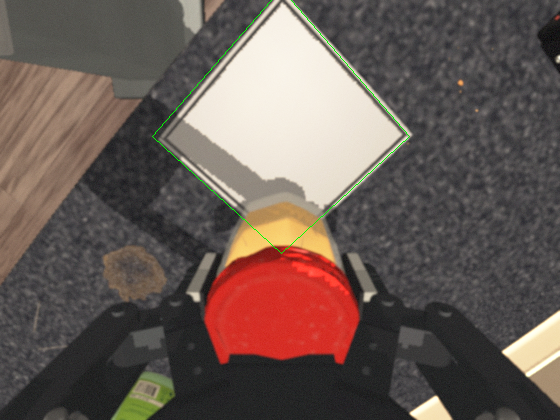

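>>> drive_tool:
  rows:
    - {"dr": [0, 0, 0], "translation": [0.3, -0.3, -2], "grip": 0.5}
    - {"dr": [0, 0, 0], "translation": [0.3, -0.3, -5], "grip": 0.5}
    - {"dr": [0, 0, 0], "translation": [0.3, -0.3, -8], "grip": 0.5}
    - {"dr": [0, 0, 0], "translation": [0.3, -0.3, -10.5], "grip": 0.5}
    - {"dr": [0, 0, 0], "translation": [0.3, -0.3, -12], "grip": 0.5}
    - {"dr": [0, 0, 0], "translation": [0.3, -0.3, -12.5], "grip": 0.5}
    - {"dr": [0, 0, 0], "translation": [0.3, -0.3, -12.6], "grip": 0.5}
    - {"dr": [0, 0, 0], "translation": [0.3, -0.3, -12.6], "grip": 0.5}
    - {"dr": [0, 0, 0], "translation": [0.3, -0.3, -12.6], "grip": 0.5}

```text
clock: 7.2
ee_pos: [439.8, -303.2, 41.9]
tcp_rot: [2.22, 2.221, 0.0]
contact_force: [0.9, 0.2, -3.7]
grip_width: 61.0
finger_force: 66.7
```

>>> drive_tool:
  rows:
    - {"dr": [0, 0, 0], "translation": [0, 0, 0], "grip": 1}
    - {"dr": [0, 0, 0], "translation": [0, 0, 0], "grip": 1}
    - {"dr": [0, 0, 0], "translation": [0, 0, 0], "grip": 1}
    - {"dr": [0, 0, 0], "translation": [0, 0, 0], "grip": 1}
    - {"dr": [0, 0, 0], "translation": [0, 0, 0], "grip": 1}
    - {"dr": [0, 0, 0], "translation": [0, 0, 0], "grip": 1}

```text
clock: 7.8
ee_pos: [439.0, -303.0, 41.3]
tcp_rot: [-2.222, -2.221, 0.0]
contact_force: [0.3, 0.0, -0.1]
grip_width: 85.3
finger_force: 0.0
```

>>> drive_tool:
  rows:
    - {"dr": [0, 0, 0], "translation": [0, 0, 3], "grip": 1}
    - {"dr": [0, 0, 0], "translation": [0, 0, 7], "grip": 1}
    - {"dr": [0, 0, 0], "translation": [0, 2, 11], "grip": 1}
    - {"dr": [0, 0, 0], "translation": [1, 5, 12], "grip": 1}
    - {"dr": [0, 0, 0], "translation": [2, 9, 12], "grip": 1}
    - {"dr": [0, 0, 0], "translation": [3, 13, 12], "grip": 1}
    - {"dr": [0, 0, 0], "translation": [4, 17, 12], "grip": 1}
    - {"dr": [0, 0, 0], "translation": [5, 21, 12], "grip": 1}
    - {"dr": [0, 0, 0], "translation": [6, 25, 12], "grip": 1}
    - {"dr": [0, 0, 0], "translation": [7, 29, 12], "grip": 1}
    - {"dr": [0, 0, 0], "translation": [7.4, 33, 12], "grip": 1}
    - {"dr": [0, 0, 0], "translation": [7.4, 36, 12], "grip": 1}
    - {"dr": [0, 0, 0], "translation": [7.4, 38.1, 12], "grip": 1}
    - {"dr": [0, 0, 0], "translation": [7.4, 38.1, 11], "grip": 1}
    - {"dr": [0, 0, 0], "translation": [7.4, 38.1, 8], "grip": 1}
    - {"dr": [0, 0, 0], "translation": [7.4, 38.1, 5], "grip": 1}
    - {"dr": [0, 0, 0], "translation": [7.4, 38.1, 2], "grip": 1}
    - {"dr": [0, 0, 0], "translation": [7.4, 38.1, 0.7], "grip": 1}
    - {"dr": [0, 0, 0], "translation": [7.4, 38.1, 0.7], "grip": 1}
    - {"dr": [0, 0, 0], "translation": [7.4, 38.1, 0.7], "grip": 1}

```text
clock: 9.8
ee_pos: [512.8, 77.3, 48.1]
tcp_rot: [-2.222, -2.22, 0.001]
contact_force: [-0.2, 0.0, 0.6]
grip_width: 85.7
finger_force: 0.0
```

>>> drive_tool:
  rows:
    - {"dr": [0, 0, 0], "translation": [0, 0, 0], "grip": 0.3}
    - {"dr": [0, 0, 0], "translation": [0, 0, 0], "grip": 0.3}
    - {"dr": [0, 0, 0], "translation": [0, 0, 0], "grip": 0.3}
    - {"dr": [0, 0, 0], "translation": [0, 0, 0], "grip": 0.3}
    - {"dr": [0, 0, 0], "translation": [0, 0, 0], "grip": 0.3}
    - {"dr": [0, 0, 0], "translation": [0, 0, 0], "grip": 0.3}
    - {"dr": [0, 0, 0], "translation": [0, 0, 0], "grip": 0.3}

```text
clock: 10.5
ee_pos: [513.2, 78.0, 49.4]
tcp_rot: [2.221, 2.221, 0.001]
contact_force: [-2.8, 0.0, 9.2]
grip_width: 36.9
finger_force: 57.9
```

```bash
python3 - <<'E'
from h import *
a=snap('wrist','w3');b=snap('side','d3')
cv2.imwrite('pics/c3.png',np.hstack([cv2.resize(a[150:400,130:430],(420,350)),cv2.resize(b[150:270,200:330],(379,350),interpolation=cv2.INTER_CUBIC)])[:,:,::-1])
E
```

```text
(no output)
```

View pics/c3.png

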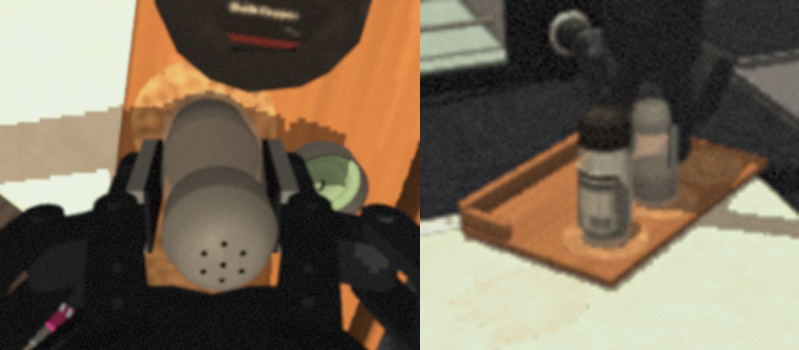

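>>> drive_tool:
  rows:
    - {"dr": [0, 0, 0], "translation": [0, 0, 1], "grip": 0.3}
    - {"dr": [0, 0, 0], "translation": [0, 0, 3], "grip": 0.3}
    - {"dr": [0, 0, 0], "translation": [0, 0, 6], "grip": 0.3}
    - {"dr": [0, 0, 0], "translation": [0, -1, 8], "grip": 0.3}
    - {"dr": [0, 0, 0], "translation": [0, -3, 9], "grip": 0.3}
    - {"dr": [0, 0, 0], "translation": [0, -6, 9], "grip": 0.3}
    - {"dr": [0, 0, 0], "translation": [0, -9.5, 9], "grip": 0.3}
    - {"dr": [0, 0, 0], "translation": [-0.5, -13, 9], "grip": 0.3}
    - {"dr": [0, 0, 0], "translation": [-1, -17, 9], "grip": 0.3}
    - {"dr": [0, 0, 0], "translation": [-1.6, -21, 9], "grip": 0.3}
    - {"dr": [0, 0, 0], "translation": [-1.6, -25, 9], "grip": 0.3}
    - {"dr": [0, 0, 0], "translation": [-1.6, -28.5, 9], "grip": 0.3}
    - {"dr": [0, 0, 0], "translation": [-1.6, -31, 9], "grip": 0.3}
    - {"dr": [0, 0, 0], "translation": [-1.6, -32.3, 9], "grip": 0.3}
    - {"dr": [0, 0, 0], "translation": [-1.6, -32.3, 7], "grip": 0.3}
    - {"dr": [0, 0, 0], "translation": [-1.6, -32.3, 4], "grip": 0.3}
    - {"dr": [0, 0, 0], "translation": [-1.6, -32.3, 1], "grip": 0.3}
    - {"dr": [0, 0, 0], "translation": [-1.6, -32.3, -0.3], "grip": 0.3}
    - {"dr": [0, 0, 0], "translation": [-1.6, -32.3, -0.6], "grip": 0.3}
    - {"dr": [0, 0, 0], "translation": [-1.6, -32.3, -0.6], "grip": 0.3}

```text
clock: 12.6
ee_pos: [496.8, -244.3, 42.6]
tcp_rot: [-2.22, -2.221, 0.0]
contact_force: [-0.2, 0.2, -1.4]
grip_width: 36.2
finger_force: 58.7
```

>>> drive_tool:
  rows:
    - {"dr": [0, 0, 0], "translation": [0, 0, 0], "grip": 0.3}
    - {"dr": [0, 0, 0], "translation": [0, 0, 0], "grip": 0.6}
    - {"dr": [0, 0, 0], "translation": [0, 0, 0], "grip": 1}
    - {"dr": [0, 0, 0], "translation": [0, 0, 0], "grip": 1}
    - {"dr": [0, 0, 0], "translation": [0, 0, 0], "grip": 1}
    - {"dr": [0, 0, 0], "translation": [0, 0, 0], "grip": 1}
    - {"dr": [0, 0, 0], "translation": [0, 0, 0], "grip": 1}

```text
clock: 13.3
ee_pos: [497.0, -245.0, 42.3]
tcp_rot: [-2.221, -2.221, 0.0]
contact_force: [-0.1, 0.3, 0.0]
grip_width: 85.2
finger_force: 0.0
```

>>> drive_tool:
  rows:
    - {"dr": [0, 0, 0], "translation": [0, 0, 3], "grip": 1}
    - {"dr": [0, 0, 0], "translation": [0, 0, 7], "grip": 1}
    - {"dr": [0, 0, 0], "translation": [0, 2, 11], "grip": 1}
    - {"dr": [0, 0, 0], "translation": [0, 5, 12], "grip": 1}
    - {"dr": [0, 0, 0], "translation": [0, 9, 12], "grip": 1}
    - {"dr": [0, 0, 0], "translation": [1, 13, 12], "grip": 1}
    - {"dr": [0, 0, 0], "translation": [1, 17, 12], "grip": 1}
    - {"dr": [0, 0, 0], "translation": [2, 21, 12], "grip": 1}
    - {"dr": [0, 0, 0], "translation": [2, 25, 12], "grip": 1}
    - {"dr": [0, 0, 0], "translation": [2.7, 29, 12], "grip": 1}
    - {"dr": [0, 0, 0], "translation": [2.7, 33, 12], "grip": 1}
    - {"dr": [0, 0, 0], "translation": [2.7, 37, 12], "grip": 1}
    - {"dr": [0, 0, 0], "translation": [2.7, 39.4, 12], "grip": 1}
    - {"dr": [0, 0, 0], "translation": [2.7, 39.4, 11.5], "grip": 1}
    - {"dr": [0, 0, 0], "translation": [2.7, 39.4, 9], "grip": 1}
    - {"dr": [0, 0, 0], "translation": [2.7, 39.4, 6], "grip": 1}
    - {"dr": [0, 0, 0], "translation": [2.7, 39.4, 3], "grip": 1}
    - {"dr": [0, 0, 0], "translation": [2.7, 39.4, 1.6], "grip": 1}
    - {"dr": [0, 0, 0], "translation": [2.7, 39.4, 1.6], "grip": 1}
    - {"dr": [0, 0, 0], "translation": [2.7, 39.4, 1.6], "grip": 1}

```text
clock: 15.3
ee_pos: [524.0, 148.3, 58.2]
tcp_rot: [-2.222, -2.221, 0.001]
contact_force: [0.4, -0.5, 0.6]
grip_width: 85.0
finger_force: 0.0
```

>>> drive_tool:
  rows:
    - {"dr": [0, 0, 0], "translation": [0, 0, 0], "grip": 0.3}
    - {"dr": [0, 0, 0], "translation": [0, 0, 0], "grip": 0.3}
    - {"dr": [0, 0, 0], "translation": [0, 0, 0], "grip": 0.3}
    - {"dr": [0, 0, 0], "translation": [0, 0, 0], "grip": 0.3}
    - {"dr": [0, 0, 0], "translation": [0, 0, 0], "grip": 0.3}
    - {"dr": [0, 0, 0], "translation": [0, 0, 0], "grip": 0.3}
    - {"dr": [0, 0, 0], "translation": [0, 0, 0], "grip": 0.3}

```text
clock: 16.0
ee_pos: [524.4, 149.1, 59.3]
tcp_rot: [2.221, 2.221, 0.002]
contact_force: [-0.4, -0.2, 4.8]
grip_width: 39.5
finger_force: 59.3
```

>>> drive_tool:
  rows:
    - {"dr": [0, 0, 0], "translation": [0, 0, 1], "grip": 0.3}
    - {"dr": [0, 0, 0], "translation": [0, 0, 3], "grip": 0.3}
    - {"dr": [0, 0, 0], "translation": [0, 0, 5], "grip": 0.3}
    - {"dr": [0, 0, 0], "translation": [0, -1, 7], "grip": 0.3}
    - {"dr": [0, 0, 0], "translation": [0, -3, 8], "grip": 0.3}
    - {"dr": [0, 0, 0], "translation": [0, -6, 8], "grip": 0.3}
    - {"dr": [0, 0, 0], "translation": [-1, -9.5, 8], "grip": 0.3}
    - {"dr": [0, 0, 0], "translation": [-2, -13, 8], "grip": 0.3}
    - {"dr": [0, 0, 0], "translation": [-3, -17, 8], "grip": 0.3}
    - {"dr": [0, 0, 0], "translation": [-4, -21, 8], "grip": 0.3}
    - {"dr": [0, 0, 0], "translation": [-5.5, -25, 8], "grip": 0.3}
    - {"dr": [0, 0, 0], "translation": [-7, -29, 8], "grip": 0.3}
    - {"dr": [0, 0, 0], "translation": [-8, -32, 8], "grip": 0.3}
    - {"dr": [0, 0, 0], "translation": [-8.5, -33.6, 8], "grip": 0.3}
    - {"dr": [0, 0, 0], "translation": [-8.5, -33.6, 6.5], "grip": 0.3}
    - {"dr": [0, 0, 0], "translation": [-8.5, -33.6, 4], "grip": 0.3}
    - {"dr": [0, 0, 0], "translation": [-8.5, -33.6, 1], "grip": 0.3}
    - {"dr": [0, 0, 0], "translation": [-8.5, -33.6, -0.3], "grip": 0.3}
    - {"dr": [0, 0, 0], "translation": [-8.5, -33.6, -0.6], "grip": 0.3}
    - {"dr": [0, 0, 0], "translation": [-8.5, -33.6, -0.6], "grip": 0.3}

```text
clock: 18.0
ee_pos: [438.9, -186.9, 52.5]
tcp_rot: [-2.221, -2.221, 0.0]
contact_force: [-0.0, -0.6, -0.0]
grip_width: 39.4
finger_force: 60.4
```

>>> drive_tool:
  rows:
    - {"dr": [0, 0, 0], "translation": [0, 0, 0], "grip": 0.3}
    - {"dr": [0, 0, 0], "translation": [0, 0, 0], "grip": 0.6}
    - {"dr": [0, 0, 0], "translation": [0, 0, 0], "grip": 1}
    - {"dr": [0, 0, 0], "translation": [0, 0, 0], "grip": 1}
    - {"dr": [0, 0, 0], "translation": [0, 0, 0], "grip": 1}
    - {"dr": [0, 0, 0], "translation": [0, 0, 0], "grip": 1}
    - {"dr": [0, 0, 0], "translation": [0, 0, 4], "grip": 1}
    - {"dr": [0, 0, 0], "translation": [0, 0, 8], "grip": 1}
    - {"dr": [0, 0, 0], "translation": [0, 0, 12], "grip": 1}
    - {"dr": [0, 0, 0], "translation": [1, 4, 14], "grip": 1}
    - {"dr": [0, 0, 0], "translation": [3, 8, 14], "grip": 1}
    - {"dr": [0, 0, 0], "translation": [6, 12, 14], "grip": 1}
    - {"dr": [0, 0, 0], "translation": [9, 16, 14], "grip": 1}
    - {"dr": [0, 0, 0], "translation": [12, 19, 14], "grip": 1}
    - {"dr": [0, 0, 0], "translation": [12, 19, 14], "grip": 1}
    - {"dr": [0, 0, 0], "translation": [12, 19, 14], "grip": 1}
    - {"dr": [0, 0, 0], "translation": [12, 19, 14], "grip": 1}

```text
clock: 19.7
ee_pos: [557.8, 2.4, 191.9]
tcp_rot: [-2.221, -2.22, 0.002]
contact_force: [0.3, -0.5, 0.1]
grip_width: 85.4
finger_force: 0.0
```

```bash
python3 - <<'E'
from h import *
np.set_printoptions(precision=1,suppress=True)
print(manip.state()['ee_pos'])
P=eyes.camera_params('wrist');im=snap('wrist','w4');s=snap('scene','s4')
r=eyes.silhouettes('tea_light','wrist')
for q in r[:2]:
    c=max(cv2.findContours(q['pixels'].astype(np.uint8),0,1)[0],key=len)
    (e,r_)=cv2.minEnclosingCircle(c);print(q['conf'],e,r_,onz('wrist',[e],24,P))
cv2.imwrite('pics/c4.png',np.hstack([cv2.resize(im,(467,350)),cv2.resize(s[240:380,240:372],(330,350),interpolation=cv2.INTER_CUBIC)])[:,:,::-1])
E
```

```text
[557.8   2.4 191.9]
0.66 (289.0555419921875, 140.88888549804688) 19.06182289123535 [[566.2  49.2  24. ]]
```

View pics/c4.png

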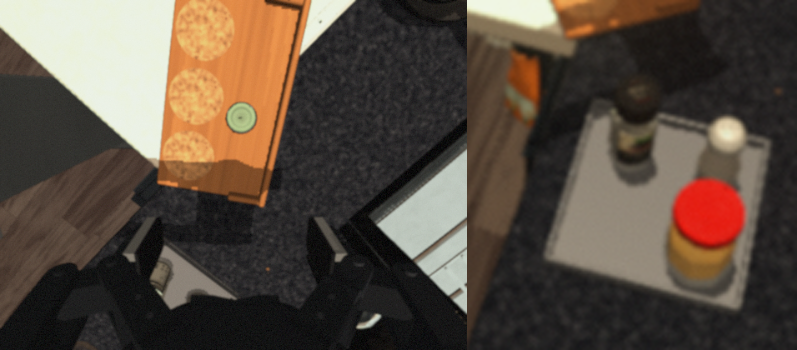

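All three stand in the tray; tea light is clear at (289,141) in the wrist image. Turn the jaws so they clear the back rail and go over it.

>>> drive_tool:
  rows:
    - {"dr": [0, 0, 0.13], "translation": [0.7, 3, 0], "grip": 0.68}
    - {"dr": [0, 0, 0.27], "translation": [0.7, 4.7, 0], "grip": 0.68}
    - {"dr": [0, 0, 0.4], "translation": [0.7, 4.7, -3], "grip": 0.68}
    - {"dr": [0, 0, 0.53], "translation": [0.7, 4.7, -6], "grip": 0.68}
    - {"dr": [0, 0, 0.67], "translation": [0.7, 4.7, -9], "grip": 0.68}
    - {"dr": [0, 0, 0.8], "translation": [0.7, 4.7, -12], "grip": 0.68}
    - {"dr": [0, 0, 0.8], "translation": [0.7, 4.7, -12], "grip": 0.68}
    - {"dr": [0, 0, 0.8], "translation": [0.7, 4.7, -12], "grip": 0.68}
    - {"dr": [0, 0, 0.8], "translation": [0.7, 4.7, -12], "grip": 0.68}

```text
clock: 20.75
ee_pos: [567.2, 49.6, 73.9]
tcp_rot: [1.185, 2.907, 0.001]
contact_force: [0.0, -0.3, 0.4]
grip_width: 57.8
finger_force: 0.0
```

```bash
python3 - <<'E'
from h import *
np.set_printoptions(precision=1,suppress=True)
s=manip.state();print(s['ee_pos'],s['joint_pos'],s['grip_width'])
P=eyes.camera_params('wrist');im=snap('wrist','w5')
q=eyes.silhouettes('tea_light','wrist')[0]
c=max(cv2.findContours(q['pixels'].astype(np.uint8),0,1)[0],key=len)
e,r=cv2.minEnclosingCircle(c);print(q['conf'],e,r,onz('wrist',[e],24,P))
# cork pads from w4 (TCP nearly same frame) at original positions: use centres in full-res pixels
E
```

```text
[567.2  49.6  73.9] [-0.   0.5  1.7 -0.   0.9 -0.8] 57.84706689321938
0.82 (278.8776550292969, 224.7553253173828) 28.654695510864258 [[565.1  49.7  24. ]]
```

View pics/w5.png

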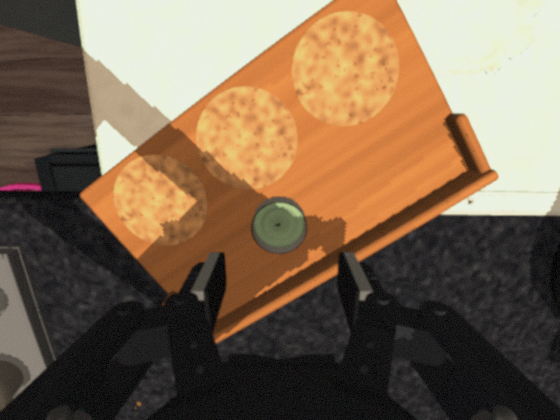

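>>> drive_tool:
  rows:
    - {"dr": [0, 0, 0], "translation": [-0.1, 0, -2], "grip": 0.68}
    - {"dr": [0, 0, 0], "translation": [-0.1, 0, -4], "grip": 0.68}
    - {"dr": [0, 0, 0], "translation": [-0.1, 0, -5.3], "grip": 0.68}
    - {"dr": [0, 0, 0], "translation": [-0.1, 0, -5.8], "grip": 0.68}
    - {"dr": [0, 0, 0], "translation": [-0.1, 0, -5.8], "grip": 0.68}
    - {"dr": [0, 0, 0], "translation": [-0.1, 0, -5.8], "grip": 0.68}
    - {"dr": [0, 0, 0], "translation": [-0.1, 0, -5.8], "grip": 0.25}
    - {"dr": [0, 0, 0], "translation": [-0.1, 0, -5.8], "grip": 0.25}
    - {"dr": [0, 0, 0], "translation": [-0.1, 0, -5.8], "grip": 0.25}
    - {"dr": [0, 0, 0], "translation": [-0.1, 0, -5.8], "grip": 0.25}
    - {"dr": [0, 0, 0], "translation": [-0.1, 0, -5.8], "grip": 0.25}

```text
clock: 21.95
ee_pos: [565.6, 50.0, 15.5]
tcp_rot: [1.18, 2.91, 0.001]
contact_force: [-1.1, -0.6, 5.4]
grip_width: 34.7
finger_force: 59.5
```

```bash
python3 - <<'E'
from h import *
import json
np.set_printoptions(precision=1,suppress=True)
P=json.load(open('w1.json'))
# pads in current view: move camera params back is not possible; use scale-free check with w1 upper pad arcs skipped
print(manip.state()['ee_pos'],manip.state()['finger_force'])
E
```

```text
[565.6  50.   15.5] 59.48439045924374
```

>>> drive_tool:
  rows:
    - {"dr": [0, 0, 0], "translation": [0, 0, 1], "grip": 0.25}
    - {"dr": [0, 0, 0], "translation": [0, 0, 3], "grip": 0.25}
    - {"dr": [0, 0, 0], "translation": [0, 0, 6], "grip": 0.25}
    - {"dr": [0, 0, 0], "translation": [0, 2, 9], "grip": 0.25}
    - {"dr": [0, 0, 0], "translation": [0, 5, 11], "grip": 0.25}
    - {"dr": [0, 0, 0], "translation": [0, 9, 11.5], "grip": 0.25}
    - {"dr": [0, 0, 0], "translation": [0, 13, 11.5], "grip": 0.25}
    - {"dr": [0, 0, 0], "translation": [-0.5, 17, 11.5], "grip": 0.25}
    - {"dr": [0, 0, 0], "translation": [-0.5, 21, 11.5], "grip": 0.25}
    - {"dr": [0, 0, 0], "translation": [-0.5, 25, 11.5], "grip": 0.25}
    - {"dr": [0, 0, 0], "translation": [-0.5, 28, 11.5], "grip": 0.25}
    - {"dr": [0, 0, 0], "translation": [-0.5, 29.5, 11.5], "grip": 0.25}
    - {"dr": [0, 0, 0], "translation": [-0.5, 29.5, 11.5], "grip": 0.25}
    - {"dr": [0, 0, 0], "translation": [-0.5, 29.5, 11.5], "grip": 0.25}
    - {"dr": [0, 0, 0], "translation": [-0.5, 29.5, 11.5], "grip": 0.25}

```text
clock: 23.45
ee_pos: [559.9, 343.2, 129.3]
tcp_rot: [-1.183, -2.91, 0.002]
contact_force: [-0.3, -0.1, -0.9]
grip_width: 33.9
finger_force: 59.9
```

```bash
python3 - <<'E'
from h import *
np.set_printoptions(precision=1,suppress=True)
s=manip.state();print(s['ee_pos'],s['grip_width'])
P=eyes.camera_params('wrist');im=snap('wrist','w6')
for q in eyes.silhouettes('candle_coaster','wrist')[:2]:
    c=max(cv2.findContours(q['pixels'].astype(np.uint8),0,1)[0],key=len).reshape(-1,2)
    w=onz('wrist',c,8,P)[:,:2].astype(np.float32);print(q['conf'],cv2.minEnclosingCircle(w),q['centre'],cv2.fitEllipse(w))
E
```

```text
[559.9 343.2 129.3] 33.883421685188225
0.61 ((530.5560302734375, 375.49969482421875), 50.07546615600586) [283.4, 146.9] ((530.5029296875, 375.1480407714844), (97.87726593017578, 98.51495361328125), 90.31900024414062)
```

View pics/w6.png

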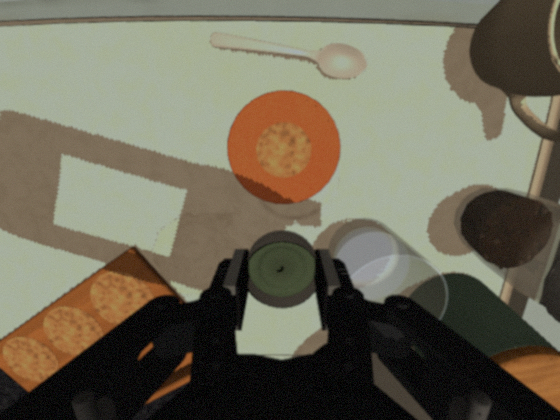

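>>> drive_tool:
  rows:
    - {"dr": [0, 0, 0], "translation": [-1.5, 1.5, 0], "grip": 0.25}
    - {"dr": [0, 0, 0], "translation": [-3, 3, 0], "grip": 0.25}
    - {"dr": [0, 0, 0], "translation": [-3, 3, -2], "grip": 0.25}
    - {"dr": [0, 0, 0], "translation": [-3, 3, -5], "grip": 0.25}
    - {"dr": [0, 0, 0], "translation": [-3, 3, -8], "grip": 0.25}
    - {"dr": [0, 0, 0], "translation": [-3, 3, -10.5], "grip": 0.25}
    - {"dr": [0, 0, 0], "translation": [-3, 3, -11.5], "grip": 0.25}
    - {"dr": [0, 0, 0], "translation": [-3, 3, -11.7], "grip": 0.25}
    - {"dr": [0, 0, 0], "translation": [-3, 3, -11.7], "grip": 0.25}
    - {"dr": [0, 0, 0], "translation": [-3, 3, -11.7], "grip": 0.25}

```text
clock: 24.55
ee_pos: [530.8, 375.0, 13.2]
tcp_rot: [1.181, 2.91, 0.002]
contact_force: [0.0, -0.3, -0.7]
grip_width: 34.4
finger_force: 59.9
```

>>> drive_tool:
  rows:
    - {"dr": [0, 0, 0], "translation": [0, 0, -0.1], "grip": 0.25}
    - {"dr": [0, 0, 0], "translation": [0, 0, -0.1], "grip": 0.25}
    - {"dr": [0, 0, 0], "translation": [0, 0, -0.1], "grip": 0.45}
    - {"dr": [0, 0, 0], "translation": [0, 0, -0.1], "grip": 0.68}
    - {"dr": [0, 0, 0], "translation": [0, 0, -0.1], "grip": 0.68}
    - {"dr": [0, 0, 0], "translation": [0, 0, -0.1], "grip": 0.68}
    - {"dr": [0, 0, 0], "translation": [0, 0, -0.1], "grip": 0.68}
    - {"dr": [0, 0, 0], "translation": [0, 0, 2], "grip": 0.68}
    - {"dr": [0, 0, 0], "translation": [0, 0, 6], "grip": 0.68}
    - {"dr": [0, 0, 0], "translation": [0, 0, 10], "grip": 0.68}
    - {"dr": [0, 0, 0], "translation": [2, -2, 12], "grip": 0.68}
    - {"dr": [0, 0, 0], "translation": [3, -3, 13], "grip": 0.68}
    - {"dr": [0, 0, 0], "translation": [3, -3, 13], "grip": 0.68}
    - {"dr": [0, 0, 0], "translation": [3, -3, 13], "grip": 0.68}

```text
clock: 25.95
ee_pos: [559.0, 344.5, 140.9]
tcp_rot: [-1.182, -2.909, 0.002]
contact_force: [-0.1, 0.0, -1.1]
grip_width: 58.0
finger_force: 0.0
```

```bash
python3 - <<'E'
from h import *
np.set_printoptions(precision=1,suppress=True)
s=manip.state();print(s['ee_pos'],s['grip_width'])
P=eyes.camera_params('wrist');im=snap('wrist','w7')
for n,z in(('candle_coaster',8),('tea_light',23)):
  for q in eyes.silhouettes(n,'wrist')[:1]:
    c=max(cv2.findContours(q['pixels'].astype(np.uint8),0,1)[0],key=len).reshape(-1,2)
    w=onz('wrist',c,z,P)[:,:2].astype(np.float32);print(n,q['conf'],cv2.minEnclosingCircle(w))
print('pads here?')
E
```

```text
[559.  344.5 140.9] 58.026592801097415
candle_coaster 0.8 ((530.3482055664062, 375.234375), 49.726261138916016)
tea_light 0.62 ((531.1465454101562, 374.9840087890625), 18.99081039428711)
pads here?
```

View pics/w7.png

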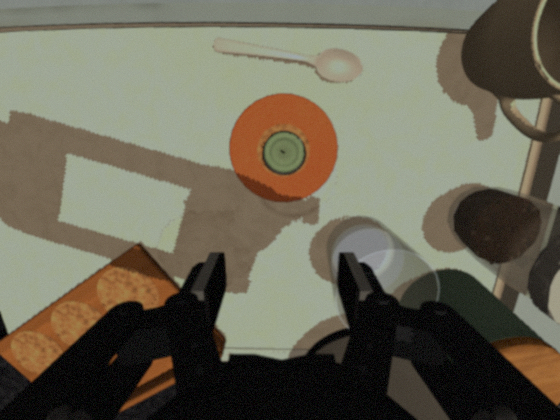

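Tea light sits centred on the coaster ((285,152) vs disc (284,148)), spoon and tumbler untouched. Now back, with a glance at the bare pads on the way.

>>> drive_tool:
  rows:
    - {"dr": [0, 0, -0.1], "translation": [0, -3, 2], "grip": 1}
    - {"dr": [0, 0, -0.2], "translation": [0, -7, 4], "grip": 1}
    - {"dr": [0, 0, -0.33], "translation": [-0.5, -11, 5], "grip": 1}
    - {"dr": [0, 0, -0.46], "translation": [-1, -15, 5], "grip": 1}
    - {"dr": [0, 0, -0.59], "translation": [-1.5, -19, 5], "grip": 1}
    - {"dr": [0, 0, -0.7], "translation": [-2, -23, 5], "grip": 1}
    - {"dr": [0, 0, -0.8], "translation": [-2, -27, 5], "grip": 1}
    - {"dr": [0, 0, -0.8], "translation": [-2, -28.5, 5], "grip": 1}
    - {"dr": [0, 0, -0.8], "translation": [-2, -28.5, 5], "grip": 1}
    - {"dr": [0, 0, -0.8], "translation": [-2, -28.5, 5], "grip": 1}
    - {"dr": [0, 0, -0.8], "translation": [-2, -28.5, 5], "grip": 1}

```text
clock: 27.2
ee_pos: [539.8, 61.4, 191.9]
tcp_rot: [-2.219, -2.223, 0.0]
contact_force: [-0.4, 0.2, 0.5]
grip_width: 85.4
finger_force: 0.0
```

```bash
python3 - <<'E'
from h import *
np.set_printoptions(precision=1,suppress=True)
s=manip.state();print(s['ee_pos'])
P=eyes.camera_params('wrist');im=snap('wrist','w8')
t=np.linspace(0,2*np.pi,60)
o=im.copy()
for c in((524,149.5),(512.5,78),(497,0)):
    p=proj('wrist',np.c_[c[0]+34*np.cos(t),c[1]+34*np.sin(t),0*t+12],P)
    cv2.polylines(o,[np.round(p*8).astype(np.int32)],True,(0,255,255),1,cv2.LINE_AA,3)
    print(proj('wrist',[[*c,12]],P), onz('wrist',proj('wrist',[[*c,12]],P)+[[1,0]],12,P))
cv2.imwrite('pics/ov8.png',o[:,:,::-1])
E
```

```text
[539.8  61.4 191.9]
[[265.2  98.7]] [[525.  149.5  12. ]]
[[255.5 168.1]] [[513.6  78.   12. ]]
[[243.9 234.5]] [[498.2   0.   12. ]]
```

View pics/ov8.png

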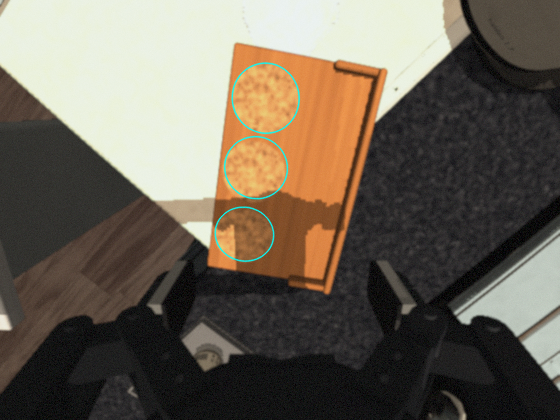

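Pad circles at the measured jar positions line up with the corks. Fetch the herb jar.

>>> drive_tool:
  rows:
    - {"dr": [0, 0, 0], "translation": [-1.5, -4, 0], "grip": 1}
    - {"dr": [0, 0, 0], "translation": [-3, -8, 0], "grip": 1}
    - {"dr": [0, 0, 0], "translation": [-4.5, -12, 0], "grip": 1}
    - {"dr": [0, 0, 0], "translation": [-6.5, -16, 0], "grip": 1}
    - {"dr": [0, 0, 0], "translation": [-8, -20, 0], "grip": 1}
    - {"dr": [0, 0, 0], "translation": [-9.5, -23.5, 0], "grip": 1}
    - {"dr": [0, 0, 0], "translation": [-10.1, -24.7, 0], "grip": 1}
    - {"dr": [0, 0, 0], "translation": [-10.1, -24.7, -1], "grip": 1}
    - {"dr": [0, 0, 0], "translation": [-10.1, -24.7, -4], "grip": 1}
    - {"dr": [0, 0, 0], "translation": [-10.1, -24.7, -7], "grip": 1}
    - {"dr": [0, 0, 0], "translation": [-10.1, -24.7, -10], "grip": 1}
    - {"dr": [0, 0, 0], "translation": [-10.1, -24.7, -12.5], "grip": 1}
    - {"dr": [0, 0, 0], "translation": [-10.1, -24.7, -13.9], "grip": 1}
    - {"dr": [0, 0, 0], "translation": [-10.1, -24.7, -13.9], "grip": 1}
    - {"dr": [0, 0, 0], "translation": [-10.1, -24.7, -13.9], "grip": 1}
    - {"dr": [0, 0, 0], "translation": [-10.1, -24.7, -13.9], "grip": 1}

```text
clock: 28.85
ee_pos: [439.9, -186.6, 53.9]
tcp_rot: [2.219, 2.222, 0.001]
contact_force: [0.1, 1.0, 0.0]
grip_width: 85.6
finger_force: 0.0
```

>>> drive_tool:
  rows:
    - {"dr": [0, 0, 0], "translation": [0, 0, 0], "grip": 0.3}
    - {"dr": [0, 0, 0], "translation": [0, 0, 0], "grip": 0.3}
    - {"dr": [0, 0, 0], "translation": [0, 0, 0], "grip": 0.3}
    - {"dr": [0, 0, 0], "translation": [0, 0, 0], "grip": 0.3}
    - {"dr": [0, 0, 0], "translation": [0, 0, 0], "grip": 0.3}
    - {"dr": [0, 0, 0], "translation": [0, 0, 0], "grip": 0.3}
    - {"dr": [0, 0, 0], "translation": [0, 0, 0], "grip": 0.3}

```text
clock: 29.55
ee_pos: [439.2, -187.2, 53.9]
tcp_rot: [2.221, 2.221, 0.0]
contact_force: [0.0, 0.3, 5.6]
grip_width: 39.4
finger_force: 59.8
```

>>> drive_tool:
  rows:
    - {"dr": [0, 0, 0], "translation": [0, 0, 1], "grip": 0.3}
    - {"dr": [0, 0, 0], "translation": [0, 0, 3], "grip": 0.3}
    - {"dr": [0, 0, 0], "translation": [0, 0, 6], "grip": 0.3}
    - {"dr": [0, 0, 0], "translation": [0.5, 1.5, 8], "grip": 0.3}
    - {"dr": [0, 0, 0], "translation": [1, 4, 9], "grip": 0.3}
    - {"dr": [0, 0, 0], "translation": [2, 8, 9], "grip": 0.3}
    - {"dr": [0, 0, 0], "translation": [3, 12, 9], "grip": 0.3}
    - {"dr": [0, 0, 0], "translation": [4, 16, 9], "grip": 0.3}
    - {"dr": [0, 0, 0], "translation": [5, 20, 9], "grip": 0.3}
    - {"dr": [0, 0, 0], "translation": [6, 24, 9], "grip": 0.3}
    - {"dr": [0, 0, 0], "translation": [7, 28, 9], "grip": 0.3}
    - {"dr": [0, 0, 0], "translation": [8, 31, 9], "grip": 0.3}
    - {"dr": [0, 0, 0], "translation": [8.5, 33, 9], "grip": 0.3}
    - {"dr": [0, 0, 0], "translation": [8.5, 33.6, 9], "grip": 0.3}
    - {"dr": [0, 0, 0], "translation": [8.5, 33.6, 7.5], "grip": 0.3}
    - {"dr": [0, 0, 0], "translation": [8.5, 33.6, 5], "grip": 0.3}
    - {"dr": [0, 0, 0], "translation": [8.5, 33.6, 2.5], "grip": 0.3}
    - {"dr": [0, 0, 0], "translation": [8.5, 33.6, 1.3], "grip": 0.3}
    - {"dr": [0, 0, 0], "translation": [8.5, 33.6, 0.9], "grip": 0.3}
    - {"dr": [0, 0, 0], "translation": [8.5, 33.6, 0.9], "grip": 0.3}

```text
clock: 31.55
ee_pos: [523.6, 148.5, 62.8]
tcp_rot: [-2.222, -2.221, 0.001]
contact_force: [0.4, 0.0, -0.9]
grip_width: 40.0
finger_force: 60.4
```

>>> drive_tool:
  rows:
    - {"dr": [0, 0, 0], "translation": [0, 0, 0], "grip": 0.3}
    - {"dr": [0, 0, 0], "translation": [0, 0, 0], "grip": 0.3}

```text
clock: 31.75
ee_pos: [524.7, 148.9, 63.0]
tcp_rot: [2.221, 2.221, 0.002]
contact_force: [0.2, -0.1, -1.1]
grip_width: 39.6
finger_force: 60.4
```

>>> drive_tool:
  rows:
    - {"dr": [0, 0, 0], "translation": [0, 0, 0], "grip": 0.6}
    - {"dr": [0, 0, 0], "translation": [0, 0, 0], "grip": 1}
    - {"dr": [0, 0, 0], "translation": [0, 0, 0], "grip": 1}
    - {"dr": [0, 0, 0], "translation": [0, 0, 0], "grip": 1}
    - {"dr": [0, 0, 0], "translation": [0, 0, 0], "grip": 1}
    - {"dr": [0, 0, 0], "translation": [0, 0, 3], "grip": 1}
    - {"dr": [0, 0, 0], "translation": [0, 0, 7], "grip": 1}
    - {"dr": [0, 0, 0], "translation": [0, -1, 10], "grip": 1}
    - {"dr": [0, 0, 0], "translation": [0, -4, 11], "grip": 1}
    - {"dr": [0, 0, 0], "translation": [0, -8, 11], "grip": 1}
    - {"dr": [0, 0, 0], "translation": [-0.5, -12, 11], "grip": 1}
    - {"dr": [0, 0, 0], "translation": [-1, -16, 11], "grip": 1}
    - {"dr": [0, 0, 0], "translation": [-1.5, -20, 11], "grip": 1}
    - {"dr": [0, 0, 0], "translation": [-2, -24, 11], "grip": 1}
    - {"dr": [0, 0, 0], "translation": [-2.5, -28, 11], "grip": 1}
    - {"dr": [0, 0, 0], "translation": [-2.7, -32, 11], "grip": 1}
    - {"dr": [0, 0, 0], "translation": [-2.7, -36, 11], "grip": 1}
    - {"dr": [0, 0, 0], "translation": [-2.7, -39.4, 11], "grip": 1}
    - {"dr": [0, 0, 0], "translation": [-2.7, -39.4, 11], "grip": 1}
    - {"dr": [0, 0, 0], "translation": [-2.7, -39.4, 11], "grip": 1}

```text
clock: 33.75
ee_pos: [496.6, -245.4, 172.0]
tcp_rot: [-2.223, -2.219, -0.0]
contact_force: [0.5, 0.6, 0.4]
grip_width: 85.4
finger_force: 0.0
```

>>> drive_tool:
  rows:
    - {"dr": [0, 0, 0], "translation": [0, 0, -3], "grip": 1}
    - {"dr": [0, 0, 0], "translation": [0, 0, -6], "grip": 1}
    - {"dr": [0, 0, 0], "translation": [0, 0, -9], "grip": 1}
    - {"dr": [0, 0, 0], "translation": [0, 0, -12], "grip": 1}
    - {"dr": [0, 0, 0], "translation": [0, 0, -13], "grip": 1}
    - {"dr": [0, 0, 0], "translation": [0, 0, -13], "grip": 1}
    - {"dr": [0, 0, 0], "translation": [0, 0, -13], "grip": 1}
    - {"dr": [0, 0, 0], "translation": [0, 0, -13], "grip": 0.3}
    - {"dr": [0, 0, 0], "translation": [0, 0, -13], "grip": 0.3}
    - {"dr": [0, 0, 0], "translation": [0, 0, -13], "grip": 0.3}
    - {"dr": [0, 0, 0], "translation": [0, 0, -13], "grip": 0.3}
    - {"dr": [0, 0, 0], "translation": [0, 0, -13], "grip": 0.3}
    - {"dr": [0, 0, 0], "translation": [0, 0, -13], "grip": 0.3}
    - {"dr": [0, 0, 0], "translation": [0, 0, -13], "grip": 0.3}

```text
clock: 35.15
ee_pos: [497.5, -245.4, 43.5]
tcp_rot: [2.221, 2.22, 0.0]
contact_force: [-0.8, 0.5, 7.8]
grip_width: 36.0
finger_force: 58.6
```

>>> drive_tool:
  rows:
    - {"dr": [0, 0, 0], "translation": [0, 0, 1], "grip": 0.3}
    - {"dr": [0, 0, 0], "translation": [0, 0, 3], "grip": 0.3}
    - {"dr": [0, 0, 0], "translation": [0, 0, 6], "grip": 0.3}
    - {"dr": [0, 0, 0], "translation": [0, 1.5, 8], "grip": 0.3}
    - {"dr": [0, 0, 0], "translation": [0, 4, 9], "grip": 0.3}
    - {"dr": [0, 0, 0], "translation": [0, 8, 9], "grip": 0.3}
    - {"dr": [0, 0, 0], "translation": [0.5, 12, 9], "grip": 0.3}
    - {"dr": [0, 0, 0], "translation": [0.5, 16, 9], "grip": 0.3}
    - {"dr": [0, 0, 0], "translation": [1, 20, 9], "grip": 0.3}
    - {"dr": [0, 0, 0], "translation": [1.3, 24, 9], "grip": 0.3}
    - {"dr": [0, 0, 0], "translation": [1.6, 27.5, 9], "grip": 0.3}
    - {"dr": [0, 0, 0], "translation": [1.6, 30, 9], "grip": 0.3}
    - {"dr": [0, 0, 0], "translation": [1.6, 31.7, 9], "grip": 0.3}
    - {"dr": [0, 0, 0], "translation": [1.6, 32.3, 9], "grip": 0.3}
    - {"dr": [0, 0, 0], "translation": [1.6, 32.3, 7.5], "grip": 0.3}
    - {"dr": [0, 0, 0], "translation": [1.6, 32.3, 5], "grip": 0.3}
    - {"dr": [0, 0, 0], "translation": [1.6, 32.3, 2.5], "grip": 0.3}
    - {"dr": [0, 0, 0], "translation": [1.6, 32.3, 1.3], "grip": 0.3}
    - {"dr": [0, 0, 0], "translation": [1.6, 32.3, 0.9], "grip": 0.3}
    - {"dr": [0, 0, 0], "translation": [1.6, 32.3, 0.9], "grip": 0.3}

```text
clock: 37.15
ee_pos: [512.7, 77.5, 51.8]
tcp_rot: [-2.221, -2.221, 0.001]
contact_force: [-1.6, 0.3, -1.8]
grip_width: 35.8
finger_force: 59.4
```

>>> drive_tool:
  rows:
    - {"dr": [0, 0, 0], "translation": [0, 0, 0], "grip": 0.3}
    - {"dr": [0, 0, 0], "translation": [0, 0, 0], "grip": 0.3}

```text
clock: 37.35
ee_pos: [513.7, 77.7, 51.9]
tcp_rot: [2.221, 2.22, 0.001]
contact_force: [-0.4, 0.4, -0.9]
grip_width: 35.6
finger_force: 59.4
```

>>> drive_tool:
  rows:
    - {"dr": [0, 0, 0], "translation": [0, 0, 0], "grip": 0.6}
    - {"dr": [0, 0, 0], "translation": [0, 0, 0], "grip": 1}
    - {"dr": [0, 0, 0], "translation": [0, 0, 0], "grip": 1}
    - {"dr": [0, 0, 0], "translation": [0, 0, 0], "grip": 1}
    - {"dr": [0, 0, 0], "translation": [0, 0, 0], "grip": 1}
    - {"dr": [0, 0, 0], "translation": [0, 0, 3], "grip": 1}
    - {"dr": [0, 0, 0], "translation": [0, 0, 7], "grip": 1}
    - {"dr": [0, 0, 0], "translation": [0, -1, 10], "grip": 1}
    - {"dr": [0, 0, 0], "translation": [0, -4, 11], "grip": 1}
    - {"dr": [0, 0, 0], "translation": [-1, -8, 11], "grip": 1}
    - {"dr": [0, 0, 0], "translation": [-2, -12, 11], "grip": 1}
    - {"dr": [0, 0, 0], "translation": [-3, -16, 11], "grip": 1}
    - {"dr": [0, 0, 0], "translation": [-4, -20, 11], "grip": 1}
    - {"dr": [0, 0, 0], "translation": [-5, -24, 11], "grip": 1}
    - {"dr": [0, 0, 0], "translation": [-6, -28, 11], "grip": 1}
    - {"dr": [0, 0, 0], "translation": [-7, -32, 11], "grip": 1}
    - {"dr": [0, 0, 0], "translation": [-7.4, -36, 11], "grip": 1}
    - {"dr": [0, 0, 0], "translation": [-7.4, -38.1, 11], "grip": 1}
    - {"dr": [0, 0, 0], "translation": [-7.4, -38.1, 11], "grip": 1}
    - {"dr": [0, 0, 0], "translation": [-7.4, -38.1, 11], "grip": 1}

```text
clock: 39.35
ee_pos: [438.6, -302.7, 161.0]
tcp_rot: [-2.222, -2.219, -0.0]
contact_force: [-0.1, -0.4, 0.7]
grip_width: 85.5
finger_force: 0.0
```

>>> drive_tool:
  rows:
    - {"dr": [0, 0, 0], "translation": [0, 0, -3], "grip": 1}
    - {"dr": [0, 0, 0], "translation": [0, 0, -6], "grip": 1}
    - {"dr": [0, 0, 0], "translation": [0, 0, -9], "grip": 1}
    - {"dr": [0, 0, 0], "translation": [0, 0, -11.5], "grip": 1}
    - {"dr": [0, 0, 0], "translation": [0, 0, -12], "grip": 1}
    - {"dr": [0, 0, 0], "translation": [0, 0, -12], "grip": 1}
    - {"dr": [0, 0, 0], "translation": [0, 0, -12], "grip": 1}
    - {"dr": [0, 0, 0], "translation": [0, 0, -12], "grip": 0.5}
    - {"dr": [0, 0, 0], "translation": [0, 0, -12], "grip": 0.5}
    - {"dr": [0, 0, 0], "translation": [0, 0, -12], "grip": 0.5}
    - {"dr": [0, 0, 0], "translation": [0, 0, -12], "grip": 0.5}
    - {"dr": [0, 0, 0], "translation": [0, 0, -12], "grip": 0.5}
    - {"dr": [0, 0, 0], "translation": [0, 0, -12], "grip": 0.5}

```text
clock: 40.65
ee_pos: [439.7, -303.6, 43.5]
tcp_rot: [2.219, 2.22, 0.0]
contact_force: [-0.8, 2.3, 14.1]
grip_width: 60.9
finger_force: 61.4
```

>>> drive_tool:
  rows:
    - {"dr": [0, 0, 0], "translation": [0, 0, 1], "grip": 0.5}
    - {"dr": [0, 0, 0], "translation": [0, 0, 3], "grip": 0.5}
    - {"dr": [0, 0, 0], "translation": [0, 0, 6], "grip": 0.5}
    - {"dr": [0, 0, 0], "translation": [0, 1.5, 8], "grip": 0.5}
    - {"dr": [0, 0, 0], "translation": [0.5, 4, 9], "grip": 0.5}
    - {"dr": [0, 0, 0], "translation": [1, 8, 9], "grip": 0.5}
    - {"dr": [0, 0, 0], "translation": [2, 12, 9], "grip": 0.5}
    - {"dr": [0, 0, 0], "translation": [3, 16, 9], "grip": 0.5}
    - {"dr": [0, 0, 0], "translation": [4, 20, 9], "grip": 0.5}
    - {"dr": [0, 0, 0], "translation": [5, 24, 9], "grip": 0.5}
    - {"dr": [0, 0, 0], "translation": [5.5, 27, 9], "grip": 0.5}
    - {"dr": [0, 0, 0], "translation": [5.8, 29.3, 9], "grip": 0.5}
    - {"dr": [0, 0, 0], "translation": [5.8, 30.3, 9], "grip": 0.5}
    - {"dr": [0, 0, 0], "translation": [5.8, 30.3, 7.5], "grip": 0.5}
    - {"dr": [0, 0, 0], "translation": [5.8, 30.3, 5], "grip": 0.5}
    - {"dr": [0, 0, 0], "translation": [5.8, 30.3, 2.5], "grip": 0.5}
    - {"dr": [0, 0, 0], "translation": [5.8, 30.3, 1.4], "grip": 0.5}
    - {"dr": [0, 0, 0], "translation": [5.8, 30.3, 1], "grip": 0.5}
    - {"dr": [0, 0, 0], "translation": [5.8, 30.3, 1], "grip": 0.5}
    - {"dr": [0, 0, 0], "translation": [5.8, 30.3, 1], "grip": 0.5}

```text
clock: 42.65
ee_pos: [497.7, -0.4, 52.1]
tcp_rot: [2.221, 2.22, 0.001]
contact_force: [0.5, -0.5, -3.6]
grip_width: 60.8
finger_force: 66.8
```

>>> drive_tool:
  rows:
    - {"dr": [0, 0, 0], "translation": [0, 0, 0], "grip": 0.5}
    - {"dr": [0, 0, 0], "translation": [0, 0, 0], "grip": 0.8}
    - {"dr": [0, 0, 0], "translation": [0, 0, 0], "grip": 1}
    - {"dr": [0, 0, 0], "translation": [0, 0, 0], "grip": 1}
    - {"dr": [0, 0, 0], "translation": [0, 0, 0], "grip": 1}
    - {"dr": [0, 0, 0], "translation": [0, 0, 0], "grip": 1}
    - {"dr": [0, 0, 0], "translation": [0, 0, 3], "grip": 1}
    - {"dr": [0, 0, 0], "translation": [0, 0, 7], "grip": 1}
    - {"dr": [0, 0, 0], "translation": [0, 0, 11], "grip": 1}
    - {"dr": [0, 0, 0], "translation": [1, 2, 15], "grip": 1}
    - {"dr": [0, 0, 0], "translation": [2, 5, 18], "grip": 1}
    - {"dr": [0, 0, 0], "translation": [2.3, 8, 18], "grip": 1}
    - {"dr": [0, 0, 0], "translation": [2.3, 8, 18], "grip": 1}
    - {"dr": [0, 0, 0], "translation": [2.3, 8, 18], "grip": 1}
    - {"dr": [0, 0, 0], "translation": [2.3, 8, 18], "grip": 1}

```text
clock: 44.15
ee_pos: [519.1, 79.3, 230.5]
tcp_rot: [-2.221, -2.221, 0.003]
contact_force: [-0.6, -0.6, -0.3]
grip_width: 85.5
finger_force: 0.0
```

```bash
python3 - <<'E'
from h import *
np.set_printoptions(precision=1,suppress=True)
s=manip.state();print(s['ee_pos'])
P=eyes.camera_params('wrist');im=snap('wrist','w9');d=snap('side','d9')
t=np.linspace(0,2*np.pi,60);o=im.copy()
for c,r,z in(((524.2,149.5),20,117),((512.5,78),22,82),((496.5,0.4),30.5,98)):
    p=proj('wrist',np.c_[c[0]+r*np.cos(t),c[1]+r*np.sin(t),0*t+z],P)
    cv2.polylines(o,[np.round(p*8).astype(np.int32)],True,(0,255,0),1,cv2.LINE_AA,3)
cv2.imwrite('pics/ov9.png',np.hstack([cv2.resize(o[60:310,180:430],(400,400)),cv2.resize(d[140:340,140:340],(400,400),interpolation=cv2.INTER_CUBIC)])[:,:,::-1])
E
```

```text
[519.1  79.3 230.5]
```

View pics/ov9.png

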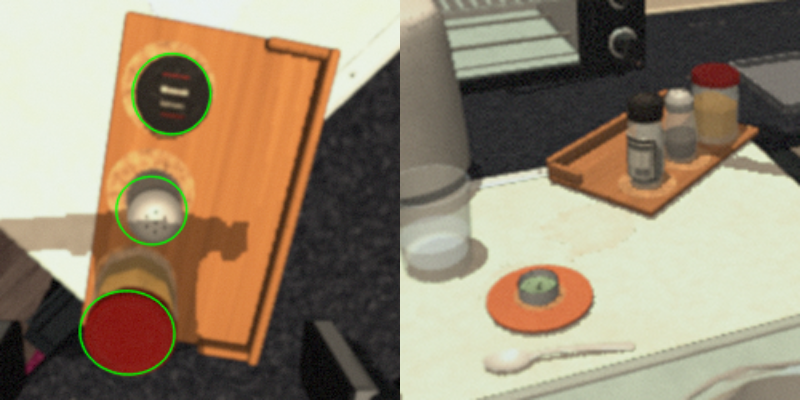

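All three stand upright on their pads, with the overlays on the cap, shaker and lid coinciding with the start, and the tea light is centred on the coaster. Handing in.

```bash
python3 -c "
from rig import manip
print(manip.sign_off())"
```

```text
the job is handed in; nothing more can be done
None
```

The job is handed in: the tea light is about 1 mm off the coaster's centre, all three containers are upright on their original cork pads within a few mm of where they started, and the tumbler and teaspoon were left alone. It took about 44 s; sign-off returned no verdict.

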